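Find the tired spring in the leg cradle and tag its pad

TASK

One of the three sprung support pads of the leg cradle has gone soft. With the fingertips, press each pad about a centimetre down and let it come back up, one after the other from left to right as seen from the robot, to feel which spring is the softest; then push that pad's red tag down until it lies level. It is all pressing and pushing: lift nothing, leave the other two tags up and let the pads stand free at the end, and do not disturb the table leg, tools and containers around.

Things in the scene. Friction and masses are not known exactly. Their poses are not given: they have to be found in the camera images.
- cradle: Leg cradle screwed to the bench: hardwood beam 96 x 500 x 24 with an aluminium track (upper face 30 above the bench). Origin: centre of its underside; y along the beam to the left seen from the robot, x across it, away from the robot. On the track stand three sprung pads, about 145 apart, alike to the eye, one with a tired, softest spring. Place and yaw change each time
- pad_left (a point): The left pad as seen from the robot (left is +y): centre of its upper face when up, a point that does not sink with it. A flat, level, cork-faced plywood square 72 x 72 on a coil spring, face 111 above the bench; axes as the cradle's. Sinks straight down, at most 18, and springs back. Any of the three springs may be here: pressed 10 down they push back with about 5, 10 or 14 N
- hinge_left (a point): Middle of the hinge pin of the left pad's red tag, fixed on a bracket 45 from the pad's centre on the robot's side, 77 above the bench; axes as the cradle's. The tag is a plate 38 wide, 3 thick, reaching 51 from the pin towards the robot (the cradle's -x)
- edge_left (a point): Middle of the free edge of the left pad's red tag, 51 from its hinge pin. Tag up: the edge stands towards the robot and up, about 113 above the bench; tag down: the plate lies level, 77 above the bench. A press of 2 to 4 N straight down near the free edge turns it, and it stays where it is left
- tag_left (a joint): Angle of the left pad's red tag, rad: 0 standing up at 45 degrees, 0.785 down, level, against its stop; starts between 0 and 0.15
- pad_middle (a point): The middle pad as seen from the robot (left is +y): centre of its upper face when up, a point that does not sink with it. A flat, level, cork-faced plywood square 72 x 72 on a coil spring, face 111 above the bench; axes as the cradle's. Sinks straight down, at most 18, and springs back. Any of the three springs may be here: pressed 10 down they push back with about 5, 10 or 14 N
- hinge_middle (a point): Middle of the hinge pin of the middle pad's red tag, fixed on a bracket 45 from the pad's centre on the robot's side, 77 above the bench; axes as the cradle's. The tag is a plate 38 wide, 3 thick, reaching 51 from the pin towards the robot (the cradle's -x)
- edge_middle (a point): Middle of the free edge of the middle pad's red tag, 51 from its hinge pin. Tag up: the edge stands towards the robot and up, about 113 above the bench; tag down: the plate lies level, 77 above the bench. A press of 2 to 4 N straight down near the free edge turns it, and it stays where it is left
- tag_middle (a joint): Angle of the middle pad's red tag, rad: 0 standing up at 45 degrees, 0.785 down, level, against its stop; starts between 0 and 0.15
- pad_right (a point): The right pad as seen from the robot (left is +y): centre of its upper face when up, a point that does not sink with it. A flat, level, cork-faced plywood square 72 x 72 on a coil spring, face 111 above the bench; axes as the cradle's. Sinks straight down, at most 18, and springs back. Any of the three springs may be here: pressed 10 down they push back with about 5, 10 or 14 N
- hinge_right (a point): Middle of the hinge pin of the right pad's red tag, fixed on a bracket 45 from the pad's centre on the robot's side, 77 above the bench; axes as the cradle's. The tag is a plate 38 wide, 3 thick, reaching 51 from the pin towards the robot (the cradle's -x)
- edge_right (a point): Middle of the free edge of the right pad's red tag, 51 from its hinge pin. Tag up: the edge stands towards the robot and up, about 113 above the bench; tag down: the plate lies level, 77 above the bench. A press of 2 to 4 N straight down near the free edge turns it, and it stays where it is left
- tag_right (a joint): Angle of the right pad's red tag, rad: 0 standing up at 45 degrees, 0.785 down, level, against its stop; starts between 0 and 0.15
- leg_center (a point): Dark turned table leg, 400 long, square ends 46 x 46, lying behind the cradle along it; its centre, 23 up (sizes in mm; not part of the job)
- sander_center (a point): Cork sanding block 110 x 66 x 34 lying in front of the left part of the cradle; its centre (sizes in mm; not part of the job)
- square_center (a point): Try square lying flat in front of the right part of the cradle: dark wooden stock 115 x 25 x 18, steel blade 150 x 30; point near its middle (sizes in mm; not part of the job)
- glue_center (a point): Yellow glue bottle, 60 across, 190 tall, orange cap, standing left of the cradle; its centre, half-way up (sizes in mm; not part of the job)
- tin_center (a point): Green and steel finish tin, 86 across, 100 tall, standing left of the cradle; its centre, half-way up (sizes in mm; not part of the job)
- mallet_center (a point): Turned wooden carver's mallet standing on its head right of the cradle, 90 across, 230 tall; point 100 up on its axis (sizes in mm; not part of the job)
- driver_center (a point): Screwdriver with blue handle, 220 long, lying right of the cradle; its middle (sizes in mm; not part of the job)

How it is judged:
By the outcome, as a careful person would: the job done as asked, in the order asked, and still so for the second after the job is handed in, with the robot touching nothing.
It also fails if it takes over 56 s, if anything falls off the work surface, if the arm or the gripper's body presses on something with over 40 N, if the wrist force passes 120 N, or if a joint passes its speed limit or range.

ROBOT

A 6-joint arm with a two-finger parallel gripper is mounted at the origin on the work surface. World frame = base frame: x ahead of the robot, y to its left, z up, the work surface at z = 0. Lengths are in m, angles in rad, forces in N, time in s.
With the tool pointing down it reaches from about 0.25 to 0.725 m from the base axis. Payload 4 kg.
Tool frame: the origin (TCP) lies between the finger pads; the fingertips stand 11 mm ahead of it and the grasp point (between the pads) lies 8 mm behind it (bot.tip_extent is the distance from the TCP to the fingertips, in m); z points along the fingers, y is the line along which they close (so a half turn about z gives the same grasp; the last joint's range is limited). The gripper opens to 85 mm and grips with 20 to 120 N. Pads are 22 mm wide; open, the fingers measure 114 mm over their backs; the gripper's body (76 mm by 85 mm) begins 54 mm behind the grasp point. The pads swing forward as they close: fully open they stand 13 mm farther back than shut.
Start: joints at [-1.208, 0.241, 0.005, 1.335, 0, 1.571], TCP at [0.177, -0.467, 0.209] pointing down, gripper open.
Joint ranges: [-2.72, 2.72], [-1.05, 1.87], [-1.09, 1.28], [-1.99, 2.15], [-1.42, 1.44], [-3.14, 3.14]. Speed limits (rad/s): [2.79, 2.79, 3.14, 3.14, 3.14, 3.14].

INTERFACE

Orientations are given as a unit quaternion [x, y, z, w].
In Python, from workcell import bot gives the robot as it stands. The module is installed in compiled form; this text tells all that it offers.
- The arm moves only by the tool drive_tool, never from a script. Its argument "rows" is a list of rows, each an object of numbers: "dx", "dy", "dz": the shift along the tool's x, y, z in units of 50 mm (1.0 is 50 mm); "wx", "wy", "wz": the turn, a rotation vector about the tool's x, y, z in units of 5 degrees (1.0 is 5 degrees); "hand": the finger opening in mm, from 0 to 85.4. A call has 1 to 20 rows; each row is the pose to reach, as a shift and turn from the pose commanded when the call began, along the tool's axes at that moment; what a row does not reach only later rows make up. A row lasts 1/10 s, in which the tool goes at most 50 mm and 8.59 degrees, less where a joint would pass 70% of its speed; a pose out of reach is approached as far as the arm can. A call with a gripper value outside its range is refused whole. The fingers move at their own pace and stop on an object; the grip force is fixed at half the most. Time passes only in rows, so rows that repeat a pose let the fingers close. It gives the time, the measured TCP pose, the force, the opening and the grip force at its end, in the units of the state.
- bot.get_obs(): the state, without advancing time (a new reading comes with each control period).
- bot.camera(name): name is "scene" or "top" or "wrist"; returns the picture (400x640x3 uint8, red, green, blue); there is no depth.
- bot.get_calibration(name): a dict with "vfov" (degrees; the focal length in pixels is half the picture's height over the tangent of half this angle, whatever the lens; pixels are square), "cx", "cy" (the principal point, pixels), "k1" (the pictures are not rectified: a ray, as slopes to the right and down, at radius r is drawn at 1 + k1 r^2 times it, then the intrinsics apply), "origin" and "rotation" of the camera in the world; the wrist camera has in their place "mount" (4x4, takes a point from camera to tool coordinates, whose origin is the TCP and whose axes are the flange's). Camera axes: x right, y up, looking along -z (the intrinsics and any distortion apply to the point x, -y, -z); pixel columns grow to the right and rows downward; lengths in m; the calibration is good to about 2 mm. A picture is of the moment at which its call begins: read the wrist's pose just before it. get_calibration takes no time and is no camera call.
- bot.job_done(): hands the job in; it is judged then, once.
Trained networks look in the newest picture that a camera, given by its name, has taken for a name from the list of things; names that differ only in an ending like _2 or _b are one class to them, and where a whole thing is asked for, a point or a joint stands for the part that bears it (a point fixed in the world has none). Each returns a list of dicts, best first, with "score" (0 to 1); they miss things now and then, are a little off and sometimes report something else, mostly with a low value. They report only what shows in the picture. A call takes as long as a camera call.
- bot.look_for(camera, thing): "extent" ([centre column, centre row, width, height] in pixels, round what is visible of it).
- bot.outline_of(camera, thing): "region" (400x640 bool, what is visible of it) and "extent" ([centre column, centre row, width, height] in pixels, round what is visible of it).
The state is a dict: "clock": time; "joint_pos": joint angles; "joint_vel": joint speeds; "tau": joint torques, N m; "eef_pos": TCP position; "tool_rot": TCP orientation; "ft_force": force on the tool from outside, world axes, zero at the start; "ft_torque": the same for the moment, N m; "grip_width": finger opening in m; "grasp_force": force on a finger pad.
Only numpy, scipy, OpenCV 4.12 (cv2) and the standard library are available. Lean on these libraries where they do the work, as an engineer would, in place of code of your own. Each camera call takes 0.05 s, during which the arm holds its last target. There are 200 camera calls.

## Working session

There is one attempt and no reset: what is moved stays moved. The work goes in short steps, Python scripts to look and compute and a tool call to move; the robot and the scene stay as the last step left them, time stands still between calls to the robot, and variables do not carry over. Pictures are saved under pics/ and viewed, at most 13 in all, crops included, and the job is handed in when it is done.

Besides the shell and the picture viewer there is one more tool, called after "Request:" as a command line: name --argument value ..., lists and objects as JSON in quotes. drive_tool: Moves the arm, as the interface text tells. Its arguments: {"type":"object","properties":{"rows":{"type":"array","items":{"type":"object","properties":{"dx":{"type":"number"},"dy":{"type":"number"},"dz":{"type":"number"},"wx":{"type":"number"},"wy":{"type":"number"},"wz":{"type":"number"},"hand":{"type":"number"}}}}},"required":["rows"]}

```bash
mkdir -p pics; cat > h.py <<'E'
import numpy as np,cv2
from workcell import bot
from scipy.spatial.transform import Rotation as R
def ray(cam,u,v,obs=None):
    c=bot.get_calibration(cam);f=200/np.tan(np.radians(c['vfov'])/2)
    d=np.array([(u-c['cx'])/f,(v-c['cy'])/f]);s=d.copy()
    for _ in range(20): s=d/(1+c['k1']*(s@s))
    r=np.array([s[0],-s[1],-1.])
    if 'origin' in c: o=np.array(c['origin']);M=np.array(c['rotation'])
    else:
        m=np.array(c['mount']);T=R.from_quat(obs['tool_rot']).as_matrix()
        o=np.array(obs['eef_pos'])+T@m[:3,3];M=T@m[:3,:3]
    return o,M.reshape(3,3)@r
def atz(cam,u,v,z,obs=None):
    o,d=ray(cam,u,v,obs);return o+d*(z-o[2])/d[2]
E
python3 - <<'E'
from h import *
for n in('top','scene'):
    im=bot.camera(n);cv2.imwrite(f'pics/{n}.png',im[:,:,::-1])
    for t in('pad_left','pad_middle','pad_right','edge_left','edge_middle','edge_right','cradle'):
        for d in bot.look_for(n,t)[:3]:
            e=d['extent'];print(n,t,round(d['score'],2),np.round(e),atz(n,e[0],e[1],.111).round(3))
print(bot.get_obs(),bot.tip_extent)
E
```

```text
Traceback (most recent call last):
  File "h.py", line 15, in atz
    o,d=ray(cam,u,v,obs);return o+d*(z-o[2])/d[2]
        ~~~^^^^^^^^^^^^^
  File "h.py", line 13, in ray
    return o,M.reshape(3,3)@r
             ~~~~~~~~~^^^^^
ValueError: cannot reshape array of size 4 into shape (3,3)
```

View pics/top.png

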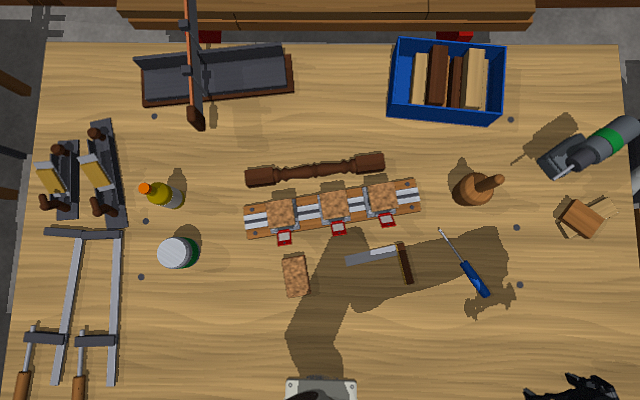

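The top picture shows the cradle with pads at about (281,210), (333,203) and (382,195), and red tags below them at (284,238), (338,228) and (388,217). The camera rotation is a quaternion, so I'll fix the helper.

```bash
sed -i "s/M=np.array(c\['rotation'\])/M=R.from_quat(c['rotation']).as_matrix()/; s/M.reshape(3,3)@r/M@r/" h.py
python3 - <<'E'
from h import *
for n in('top','scene'):
    im=bot.camera(n);cv2.imwrite(f'pics/{n}2.png',im[:,:,::-1])
    for t in('pad_left','pad_middle','pad_right','edge_left','edge_middle','edge_right'):
        for d in bot.look_for(n,t)[:2]:
            e=d['extent'];print(n,t,round(d['score'],2),np.round(e),atz(n,e[0],e[1],.111).round(3))
for n,p in(('top',[(281,210),(333,203),(382,195)]),):
    for q in p: print(atz(n,*q,.111).round(3))
print(bot.get_obs(),bot.tip_extent)
E
```

```text
top pad_left 0.97 [285. 224.  32.  46.] [0.509 0.1   0.111]
top pad_middle 0.81 [336. 227.  32.  21.] [ 0.504 -0.033  0.111]
top pad_right 0.59 [378. 208.  33.  42.] [ 0.554 -0.141  0.111]
top edge_left 0.63 [283. 240.  14.  18.] [0.466 0.103 0.111]
top edge_left 0.34 [335. 228.  29.  18.] [ 0.5   -0.031  0.111]
top edge_middle 0.71 [339. 227.  20.  20.] [ 0.503 -0.042  0.111]
top edge_right 0.53 [388. 220.  13.  18.] [ 0.523 -0.167  0.111]
top edge_right 0.41 [341. 231.  15.  17.] [ 0.493 -0.047  0.111]
scene pad_left 0.76 [366. 240.  59.  64.] [0.545 0.14  0.111]
scene pad_middle 0.86 [324. 203.  47.  54.] [0.573 0.004 0.111]
scene pad_middle 0.18 [479. 323.  55.  54.] [0.461 0.405 0.111]
scene pad_right 0.61 [291. 171.  53.  52.] [ 0.592 -0.124  0.111]
scene edge_left 0.51 [383. 219.  20.  20.] [0.48  0.114 0.111]
scene edge_middle 0.48 [342. 184.  15.  20.] [ 0.505 -0.024  0.111]
scene edge_right 0.64 [307. 156.  15.  18.] [ 0.533 -0.148  0.111]
scene edge_right 0.55 [363. 239.  58.  65.] [0.548 0.134 0.111]
[0.545 0.111 0.111]
[ 0.566 -0.025  0.111]
[ 0.589 -0.153  0.111]
{'clock': 0.8, 'joint_pos': array([-1.20800005e+00,  2.40543778e-01,  4.99850632e-03,  1.33517029e+00,
        8.08817714e-06,  1.57083820e+00]), 'joint_vel': array([-0.00096994, -0.00215083, -0.00023199, -0.00019022,  0.00025102,
       -0.00117395]), 'tau': array([ 6.47427805e-04, -3.72156715e+01,  2.52675694e+01,  1.02247355e-03,
        1.28234046e-04,  8.94745739e-06]), 'eef_pos': array([ 0.17745207, -0.4674654 ,  0.208634  ]), 'tool_rot': array([9.83596200e-01, 1.80384352e-01, 1.12635132e-05, 3.89887995e-05]), 'ft_force': array([-0.58053027,  0.09822359, -0.51091956]), 'ft_torque': array([ 0.05645916,  0.05070435, -0.00137797]), 'grasp_force': 0.0, 'grip_width': 0.08562738236508503} 0.011
```

View pics/scene2.png

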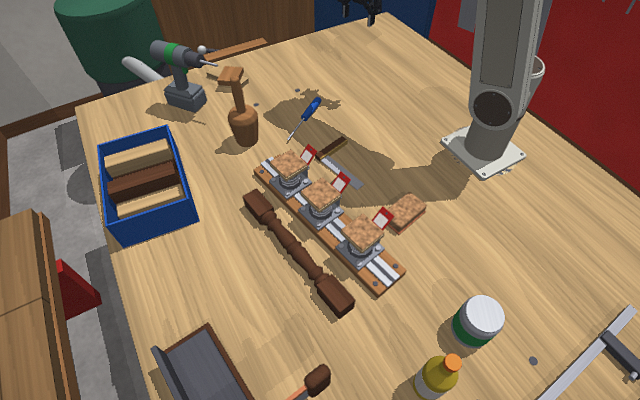

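The scene camera looks from behind the cradle. The pads are at about (364,234) left, (322,195) middle and (291,163) right, with all three tags up, which agrees with the top view. Next I move above the cradle for a closer wrist view, closing the fingers on the way.

Request:
drive_tool --rows '[{"dz": -1, "hand": 0}, {"dx": 9.8, "dy": -5.85, "dz": -2.6, "wz": 2.3, "hand": 0}, {"dx": 9.8, "dy": -5.85, "dz": -2.6, "wz": 2.3, "hand": 0}, {"dx": 9.8, "dy": -5.85, "dz": -2.6, "wz": 2.3, "hand": 0}, {"dx": 9.8, "dy": -5.85, "dz": -2.6, "wz": 2.3, "hand": 0}, {"dx": 9.8, "dy": -5.85, "dz": -2.6, "wz": 2.3, "hand": 0}, {"dx": 9.8, "dy": -5.85, "dz": -2.6, "wz": 2.3, "hand": 0}, {"dx": 9.8, "dy": -5.85, "dz": -2.6, "wz": 2.3, "hand": 0}, {"dx": 9.8, "dy": -5.85, "dz": -2.6, "wz": 2.3, "hand": 0}, {"dx": 9.8, "dy": -5.85, "dz": -2.6, "wz": 2.3, "hand": 0}, {"dx": 9.8, "dy": -5.85, "dz": -2.6, "wz": 2.3, "hand": 0}, {"dx": 9.8, "dy": -5.85, "dz": -2.6, "wz": 2.3, "hand": 0}, {"dx": 9.8, "dy": -5.85, "dz": -2.6, "wz": 2.3, "hand": 0}, {"dx": 9.8, "dy": -5.85, "dz": -2.6, "wz": 2.3, "hand": 0}, {"dx": 9.8, "dy": -5.85, "dz": -2.6, "wz": 2.3, "hand": 0}, {"dx": 9.8, "dy": -5.85, "dz": -2.6, "wz": 2.3, "hand": 0}, {"dx": 9.8, "dy": -5.85, "dz": -2.6, "wz": 2.3, "hand": 0}]'

```text
invalid input at $.rows[0]: expected keys dx, dy, dz, wx, wy, wz, hand
```

```bash
python3 - <<'E'
from h import *
o=bot.get_obs();print(o['clock'],o['eef_pos'],o['tool_rot'],o['ft_force'],o['grip_width'],R.from_quat(o['tool_rot']).as_matrix().round(3))
im=bot.camera('wrist');cv2.imwrite('pics/w1.png',im[:,:,::-1])
print(np.array(bot.get_calibration('wrist')['mount']).round(3))
for t in('pad_left','pad_middle','pad_right','edge_left','edge_middle','edge_right'):
    for d in bot.look_for('wrist',t)[:2]:
        e=d['extent'];print(t,round(d['score'],2),np.round(e),atz('wrist',e[0],e[1],.111,o).round(3))
E
```

```text
0.8 [ 0.17745207 -0.4674654   0.208634  ] [9.83596200e-01 1.80384352e-01 1.12635132e-05 3.89887995e-05] [-0.58053027  0.09822359 -0.51091956] 0.08562738236508503 [[ 0.935  0.355  0.   ]
 [ 0.355 -0.935 -0.   ]
 [ 0.     0.    -1.   ]]
[[ 0.002  0.955  0.296  0.074]
 [ 1.    -0.002  0.    -0.   ]
 [ 0.001  0.296 -0.955 -0.165]
 [ 0.     0.     0.     1.   ]]
```

View pics/w1.png

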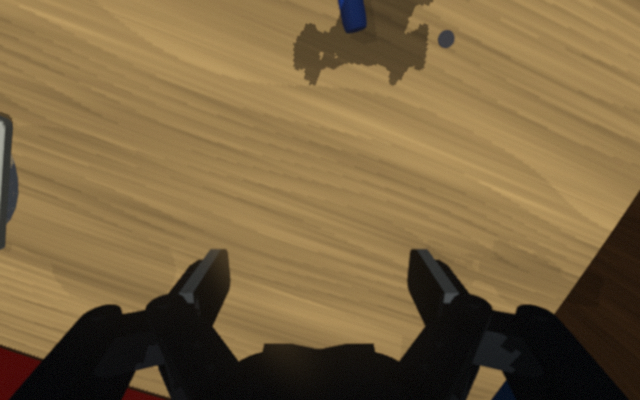

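Every row needs all the keys. The wrist picture was taken at the start pose and shows only bench and fingers.

Request:
drive_tool --rows '[{"dx": 0, "dy": 0, "dz": -1, "wx": 0, "wy": 0, "wz": 0, "hand": 0}, {"dx": 9.8, "dy": -5.85, "dz": -2.6, "wx": 0, "wy": 0, "wz": 2.3, "hand": 0}, {"dx": 9.8, "dy": -5.85, "dz": -2.6, "wx": 0, "wy": 0, "wz": 2.3, "hand": 0}, {"dx": 9.8, "dy": -5.85, "dz": -2.6, "wx": 0, "wy": 0, "wz": 2.3, "hand": 0}, {"dx": 9.8, "dy": -5.85, "dz": -2.6, "wx": 0, "wy": 0, "wz": 2.3, "hand": 0}, {"dx": 9.8, "dy": -5.85, "dz": -2.6, "wx": 0, "wy": 0, "wz": 2.3, "hand": 0}, {"dx": 9.8, "dy": -5.85, "dz": -2.6, "wx": 0, "wy": 0, "wz": 2.3, "hand": 0}, {"dx": 9.8, "dy": -5.85, "dz": -2.6, "wx": 0, "wy": 0, "wz": 2.3, "hand": 0}, {"dx": 9.8, "dy": -5.85, "dz": -2.6, "wx": 0, "wy": 0, "wz": 2.3, "hand": 0}, {"dx": 9.8, "dy": -5.85, "dz": -2.6, "wx": 0, "wy": 0, "wz": 2.3, "hand": 0}, {"dx": 9.8, "dy": -5.85, "dz": -2.6, "wx": 0, "wy": 0, "wz": 2.3, "hand": 0}, {"dx": 9.8, "dy": -5.85, "dz": -2.6, "wx": 0, "wy": 0, "wz": 2.3, "hand": 0}, {"dx": 9.8, "dy": -5.85, "dz": -2.6, "wx": 0, "wy": 0, "wz": 2.3, "hand": 0}, {"dx": 9.8, "dy": -5.85, "dz": -2.6, "wx": 0, "wy": 0, "wz": 2.3, "hand": 0}, {"dx": 9.8, "dy": -5.85, "dz": -2.6, "wx": 0, "wy": 0, "wz": 2.3, "hand": 0}, {"dx": 9.8, "dy": -5.85, "dz": -2.6, "wx": 0, "wy": 0, "wz": 2.3, "hand": 0}, {"dx": 9.8, "dy": -5.85, "dz": -2.6, "wx": 0, "wy": 0, "wz": 2.3, "hand": 0}]'

```text
clock: 2.85
eef_pos: [0.531, -0.0213, 0.3388]
tool_rot: [0.997, 0.08, -0.0, 0.0]
ft_force: [-1.0, -0.4, 0.1]
grip_width: 0.0
grasp_force: 0.0
```

```bash
python3 - <<'E'
from h import *
o=bot.get_obs();print(o['clock'],o['eef_pos'],o['ft_force'],o['grip_width'],R.from_quat(o['tool_rot']).as_matrix().round(3))
im=bot.camera('wrist');cv2.imwrite('pics/w2.png',im[:,:,::-1])
for t in('pad_left','pad_middle','pad_right','edge_left','edge_middle','edge_right'):
    for d in bot.look_for('wrist',t)[:2]:
        e=d['extent'];print(t,round(d['score'],2),np.round(e),atz('wrist',e[0],e[1],.111,o).round(3))
E
```

```text
2.85 [ 0.53101585 -0.02125511  0.33883121] [-0.96579742 -0.37240371  0.08915282] 3.8028475431388684e-05 [[ 0.987  0.159 -0.   ]
 [ 0.159 -0.987 -0.   ]
 [-0.     0.    -1.   ]]
pad_left 0.58 [232. 149.  60. 101.] [0.526 0.091 0.111]
pad_left 0.19 [329. 179.  28.  38.] [ 0.506 -0.039  0.111]
pad_middle 0.93 [328. 147.  55.  99.] [ 0.548 -0.031  0.111]
pad_right 0.78 [414. 146.  61.  99.] [ 0.568 -0.139  0.111]
pad_right 0.75 [233. 152.  60. 100.] [0.523 0.089 0.111]
edge_left 0.84 [225. 185.  29.  36.] [0.477 0.095 0.111]
edge_middle 0.94 [328. 181.  28.  34.] [ 0.504 -0.038  0.111]
edge_right 0.75 [423. 178.  33.  38.] [ 0.528 -0.162  0.111]
edge_right 0.41 [328. 148.  56. 100.] [ 0.547 -0.03   0.111]
```

View pics/w2.png

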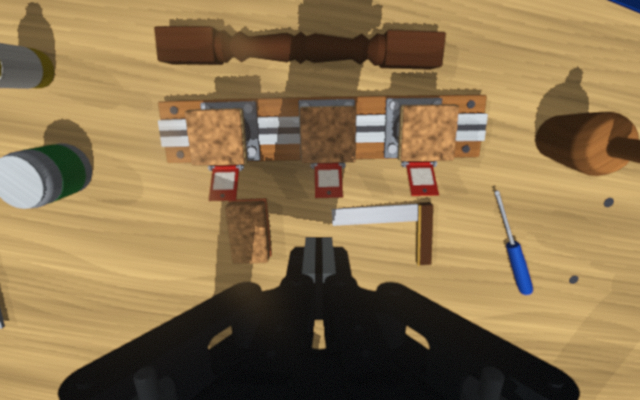

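The wrist picture shows pad faces centred at about (216,136), (328,132) and (428,132). The free edges of the tags are at about (223,199), (329,196) and (424,194). The beam is almost parallel to the tool's y axis.

```bash
python3 - <<'E'
from h import *
o=bot.get_obs();T=R.from_quat(o['tool_rot']).as_matrix()
for n,u,v,z in[('pl',216.5,136,.111),('pm',328,132.5,.111),('pr',428,132,.111),('el',223,198,.11),('em',329,195,.11),('er',424,193,.11),('bl',162,132,.024),('br',485,127,.024)]:
    p=atz('wrist',u,v,z,o);print(n,p.round(4),'tool',(T.T@(p-o['eef_pos'])/.05).round(2))
for n,u,v in[('pl',281,210),('pm',333,203),('pr',382,195)]:
    pass
for n,uv in[('pl',(364,232)),('pm',(322,194)),('pr',(291,162))]: print('scene',n,atz('scene',*uv,.111).round(4))
E
```

```text
pl [0.54   0.1118 0.111 ] tool [ 0.59 -2.59  4.55]
pm [ 0.5669 -0.0268  0.111 ] tool [0.68 0.24 4.56]
pr [ 0.5884 -0.1512  0.111 ] tool [0.7  2.76 4.56]
el [0.4583 0.0979 0.11  ] tool [-1.07 -2.57  4.57]
em [ 0.4857 -0.0423  0.11  ] tool [-0.98  0.28  4.57]
er [ 0.5092 -0.1675  0.11  ] tool [-0.92  2.83  4.57]
bl [0.5184 0.2233 0.024 ] tool [ 0.52 -4.86  6.29]
br [ 0.6073 -0.2687  0.024 ] tool [0.69 5.14 6.3 ]
scene pl [0.5364 0.12   0.111 ]
scene pm [ 0.5629 -0.0206  0.111 ]
scene pr [ 0.579  -0.1515  0.111 ]
```

Request:
drive_tool --rows '[{"dx": 0.6, "dy": -2.62, "dz": 3.0, "wx": 0, "wy": 0, "wz": 0, "hand": 0}, {"dx": 0.6, "dy": -2.62, "dz": 3.0, "wx": 0, "wy": 0, "wz": 0, "hand": 0}, {"dx": 0.6, "dy": -2.62, "dz": 3.0, "wx": 0, "wy": 0, "wz": 0, "hand": 0}, {"dx": 0.6, "dy": -2.62, "dz": 3.0, "wx": 0, "wy": 0, "wz": 0, "hand": 0}, {"dx": 0.6, "dy": -2.62, "dz": 3.0, "wx": 0, "wy": 0, "wz": 0, "hand": 0}, {"dx": 0.6, "dy": -2.62, "dz": 3.5, "wx": 0, "wy": 0, "wz": 0, "hand": 0}, {"dx": 0.6, "dy": -2.62, "dz": 3.9, "wx": 0, "wy": 0, "wz": 0, "hand": 0}, {"dx": 0.6, "dy": -2.62, "dz": 4.1, "wx": 0, "wy": 0, "wz": 0, "hand": 0}, {"dx": 0.6, "dy": -2.62, "dz": 4.2, "wx": 0, "wy": 0, "wz": 0, "hand": 0}, {"dx": 0.6, "dy": -2.62, "dz": 4.3, "wx": 0, "wy": 0, "wz": 0, "hand": 0}, {"dx": 0.6, "dy": -2.62, "dz": 4.3, "wx": 0, "wy": 0, "wz": 0, "hand": 0}]'

```text
clock: 4.3
eef_pos: [0.5427, 0.1019, 0.1241]
tool_rot: [0.996, 0.09, -0.0, -0.005]
ft_force: [1.0, 0.5, 0.1]
grip_width: 0.0002
grasp_force: 0.0
```

Request:
drive_tool --rows '[{"dx": 0, "dy": 0, "dz": 0.08, "wx": 0, "wy": 0, "wz": 0, "hand": 0}, {"dx": 0, "dy": 0, "dz": 0.15, "wx": 0, "wy": 0, "wz": 0, "hand": 0}, {"dx": 0, "dy": 0, "dz": 0.22, "wx": 0, "wy": 0, "wz": 0, "hand": 0}, {"dx": 0, "dy": 0, "dz": 0.24, "wx": 0, "wy": 0, "wz": 0, "hand": 0}, {"dx": 0, "dy": 0, "dz": 0.24, "wx": 0, "wy": 0, "wz": 0, "hand": 0}, {"dx": 0, "dy": 0, "dz": 0.24, "wx": 0, "wy": 0, "wz": 0, "hand": 0}, {"dx": 0, "dy": 0, "dz": 0.24, "wx": 0, "wy": 0, "wz": 0, "hand": 0}]'

```text
clock: 5.0
eef_pos: [0.5425, 0.1023, 0.1117]
tool_rot: [0.996, 0.091, -0.0, -0.005]
ft_force: [0.6, 0.3, -0.8]
grip_width: -0.0001
grasp_force: 0.0
```

```bash
python3 - <<'E'
from h import *
o=bot.get_obs();print({k:np.round(v,4) for k,v in o.items()})
im=bot.camera('wrist');im2=bot.camera('scene')[120:280,250:450]
cv2.imwrite('pics/w3.png',np.vstack([im,cv2.resize(im2,(640,512))[-390:][:200]])[:,:,::-1])
cv2.imwrite('pics/s3.png',cv2.resize(im2,(750,600))[:,:,::-1])
E
```

```text
{'clock': np.float64(5.0), 'joint_pos': array([ 0.1805,  0.4013, -0.0276,  1.1417,  0.0099,  3.1408]), 'joint_vel': array([-0.0001, -0.0008, -0.0007,  0.    , -0.002 ,  0.0003]), 'tau': array([ 2.20000e-03, -4.32619e+01,  2.36960e+01,  3.40000e-03,
        3.22000e-02, -0.00000e+00]), 'eef_pos': array([0.5425, 0.1023, 0.1117]), 'tool_rot': array([ 9.959e-01,  9.050e-02, -3.000e-04, -5.000e-03]), 'ft_force': array([ 0.6068,  0.2908, -0.8076]), 'ft_torque': array([ 0.0128, -0.0149, -0.0482]), 'grasp_force': np.float64(0.0), 'grip_width': np.float64(-0.0001)}
```

View pics/s3.png

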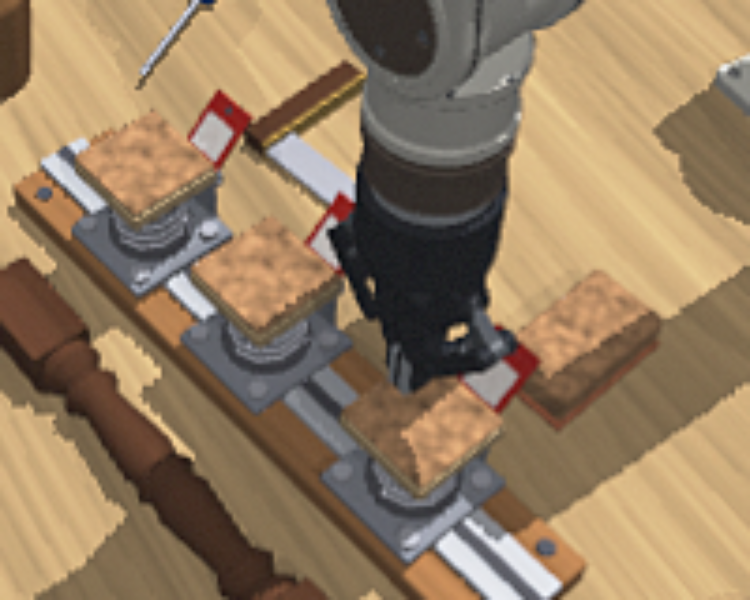

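View pics/w3.png

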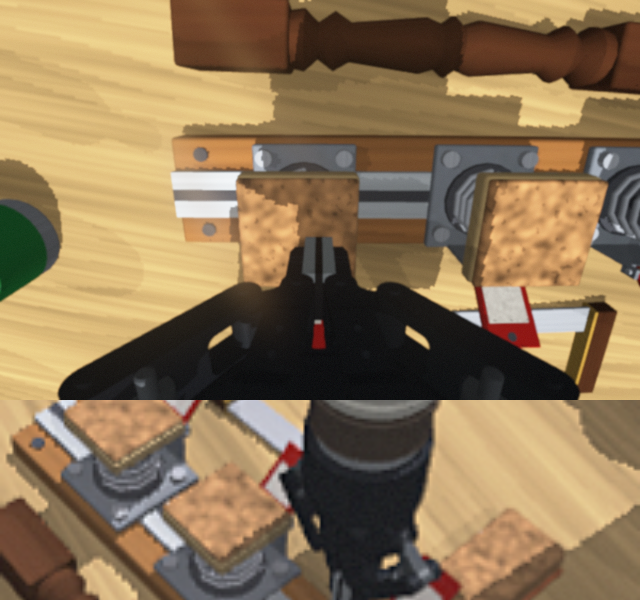

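The wrist view shows joint 6 at its limit, so the yaw must be a little larger for the left pad. The left pad is at columns 238 to 358 with its far edge at row 178. The tips look to be over the pad, but no force shows, so I check the heights.

```bash
python3 - <<'E'
from h import *
o=bot.get_obs()
for a,b in[((238,177),(358,177))]:
  for z in(.08,.09,.1,.111,.12):
    p=atz('wrist',*a,z,o);q=atz('wrist',*b,z,o);print(z,np.linalg.norm(p-q).round(4),p.round(3),q.round(3))
print('tip in scene',[atz('scene',250+u/3.75,120+v/3.75,.1007).round(3) for u,v in[(402,388)]])
# project tip into wrist/scene
def proj(cam,P):
    c=bot.get_calibration(cam);f=200/np.tan(np.radians(c['vfov'])/2)
    if 'origin' in c:p=R.from_quat(c['rotation']).as_matrix().T@(np.array(P)-c['origin'])
    else:
        m=np.array(c['mount']);t=R.from_quat(o['tool_rot']).as_matrix().T@(np.array(P)-o['eef_pos']);p=m[:3,:3].T@(t-m[:3,3])
    s=np.array([p[0],-p[1]])/-p[2];s=s*(1+c['k1']*(s@s));return s*f+[c['cx'],c['cy']]
T=R.from_quat(o['tool_rot']).as_matrix()
for d in(0,.011,.02): 
    P=o['eef_pos']+T[:,2]*d;print(d,proj('wrist',P),(proj('scene',P)-[250,120])*3.75)
E
```

```text
0.08 0.079 [0.557 0.159 0.08 ] [0.572 0.082 0.08 ]
0.09 0.075 [0.56  0.157 0.09 ] [0.574 0.083 0.09 ]
0.1 0.0709 [0.563 0.155 0.1  ] [0.576 0.085 0.1  ]
0.111 0.0665 [0.567 0.152 0.111] [0.579 0.087 0.111]
0.12 0.0629 [0.569 0.15  0.12 ] [0.581 0.088 0.12 ]
tip in scene [array([0.532, 0.088, 0.101])]
0 [318.51406306 232.18910555] [402.66673348 402.09689854]
0.011 [318.51851924 224.8032034 ] [401.46122554 412.23197856]
0.02 [318.52181102 219.33983078] [400.49266596 420.36946461]
```

The tips look about 15 to 20 mm higher than I assumed, so they have not touched yet. I free joint 6 with a small turn and then descend in small steps, watching the force.

Request:
drive_tool --rows '[{"dx": 0, "dy": 0, "dz": -0.2, "wx": 0, "wy": 0, "wz": -1.4, "hand": 0}, {"dx": 0, "dy": 0, "dz": -0.2, "wx": 0, "wy": 0, "wz": -1.4, "hand": 0}, {"dx": 0, "dy": 0, "dz": 0, "wx": 0, "wy": 0, "wz": -1.4, "hand": 0}, {"dx": 0, "dy": 0, "dz": 0, "wx": 0, "wy": 0, "wz": -1.4, "hand": 0}]'

```text
clock: 5.5
eef_pos: [0.541, 0.102, 0.1097]
tool_rot: [0.989, 0.15, -0.002, -0.005]
ft_force: [-0.2, 0.5, -0.9]
grip_width: 0.0001
grasp_force: 0.0
```

Request:
drive_tool --rows '[{"dx": 0, "dy": 0, "dz": 0.08, "wx": 0, "wy": 0, "wz": 0, "hand": 0}, {"dx": 0, "dy": 0, "dz": 0.08, "wx": 0, "wy": 0, "wz": 0, "hand": 0}, {"dx": 0, "dy": 0, "dz": 0.08, "wx": 0, "wy": 0, "wz": 0, "hand": 0}]'

```text
clock: 5.8
eef_pos: [0.5421, 0.1022, 0.1072]
tool_rot: [0.989, 0.151, -0.001, -0.005]
ft_force: [-0.6, 1.0, -0.4]
grip_width: 0.0
grasp_force: 0.0
```

Request:
drive_tool --rows '[{"dx": 0, "dy": -0.2, "dz": 0, "wx": 0, "wy": 0, "wz": 0, "hand": 0}, {"dx": 0, "dy": -0.2, "dz": 0.08, "wx": 0, "wy": 0, "wz": 0, "hand": 0}, {"dx": 0, "dy": -0.2, "dz": 0.08, "wx": 0, "wy": 0, "wz": 0, "hand": 0}]'

```text
clock: 6.1
eef_pos: [0.5389, 0.1123, 0.1033]
tool_rot: [0.988, 0.152, -0.001, -0.005]
ft_force: [0.1, 0.1, 0.0]
grip_width: 0.0001
grasp_force: 0.0
```

Request:
drive_tool --rows '[{"dx": 0, "dy": 0, "dz": 0.08, "wx": 0, "wy": 0, "wz": 0, "hand": 0}, {"dx": 0, "dy": 0, "dz": 0.08, "wx": 0, "wy": 0, "wz": 0, "hand": 0}, {"dx": 0, "dy": 0, "dz": 0.08, "wx": 0, "wy": 0, "wz": 0, "hand": 0}]'

```text
clock: 6.4
eef_pos: [0.5392, 0.1118, 0.0995]
tool_rot: [0.989, 0.151, -0.0, -0.005]
ft_force: [-0.2, 0.1, -0.1]
grip_width: 0.0003
grasp_force: 0.0
```

Request:
drive_tool --rows '[{"dx": 0, "dy": 0, "dz": 0.06, "wx": 0, "wy": 0, "wz": 0, "hand": 0}, {"dx": 0, "dy": 0, "dz": 0.06, "wx": 0, "wy": 0, "wz": 0, "hand": 0}]'

```text
clock: 6.6
eef_pos: [0.5391, 0.1118, 0.0963]
tool_rot: [0.989, 0.151, -0.0, -0.005]
ft_force: [0.2, -0.4, -0.1]
grip_width: -0.0001
grasp_force: 0.0
```

```bash
python3 - <<'E'
from h import *
o=bot.get_obs();print({k:np.round(v,4) for k,v in o.items()})
im=bot.camera('wrist')[100:330,150:470];im2=bot.camera('scene')[170:270,300:440]
cv2.imwrite('pics/c4.png',np.hstack([cv2.resize(im,(417,300)),cv2.resize(im2,(383,300))])[:,:,::-1])
E
```

```text
{'clock': np.float64(6.6), 'joint_pos': array([ 0.1986,  0.4121, -0.0541,  1.1051,  0.0099,  3.037 ]), 'joint_vel': array([-0.001 , -0.0038,  0.003 ,  0.0075,  0.0004,  0.0002]), 'tau': array([ 6.2000e-03, -4.3582e+01,  2.3524e+01, -9.5700e-02,  3.2700e-02,
        3.0000e-04]), 'eef_pos': array([0.5391, 0.1118, 0.0963]), 'tool_rot': array([ 9.885e-01,  1.510e-01, -5.000e-04, -4.900e-03]), 'ft_force': array([ 0.2367, -0.4113, -0.0905]), 'ft_torque': array([-0.0592, -0.0132,  0.0604]), 'grasp_force': np.float64(0.0), 'grip_width': np.float64(-0.0001)}
```

View pics/c4.png

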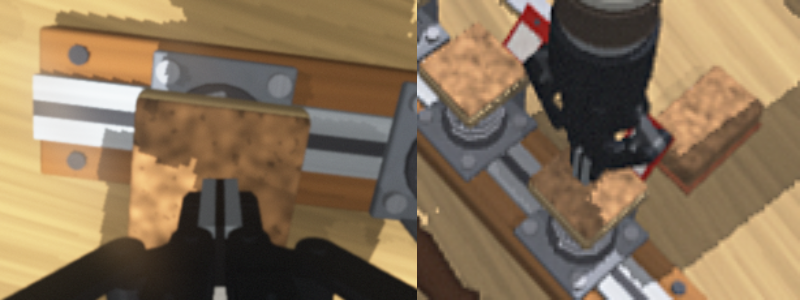

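The fingertips appear still above the pad, which stands up at full height. I'll work out the tip's height from the pictures.

```bash
cat >> h.py <<'E'
def proj(cam,P,o):
    c=bot.get_calibration(cam);f=200/np.tan(np.radians(c['vfov'])/2)
    if 'origin' in c:p=R.from_quat(c['rotation']).as_matrix().T@(np.array(P)-c['origin'])
    else:
        m=np.array(c['mount']);t=R.from_quat(o['tool_rot']).as_matrix().T@(np.array(P)-o['eef_pos']);p=m[:3,:3].T@(t-m[:3,3])
    s=np.array([p[0],-p[1]])/-p[2];s=s*(1+c['k1']*(s@s));return s*f+[c['cx'],c['cy']]
E
python3 - <<'E'
from h import *
o=bot.get_obs();T=R.from_quat(o['tool_rot']).as_matrix()
for d in(-.03,-.02,-.01,0,.011):
  for x in(-.011,0,.011):
    P=o['eef_pos']+T@[x,0,d];a=proj('wrist',P,o);b=proj('scene',P,o)
    print(d,x,P[2].round(3),'wristcrop',((a-[150,100])*1.303).round(),'scenecrop',(((b-[300,170])*[2.736,3])+[417,0]).round())
for P in([.541,.114,.111],[.541,.114,.101]):print(((proj('wrist',P,o)-[150,100])*1.303).round(),((proj('scene',P,o)-[300,170])*[2.736,3]+[417,0]).round())
E
```

```text
-0.03 -0.011 0.127 wristcrop [220. 231.] scenecrop [593. 159.]
-0.03 0 0.127 wristcrop [220. 205.] scenecrop [585. 168.]
-0.03 0.011 0.127 wristcrop [220. 179.] scenecrop [576. 177.]
-0.02 -0.011 0.117 wristcrop [220. 217.] scenecrop [592. 166.]
-0.02 0 0.117 wristcrop [220. 193.] scenecrop [584. 175.]
-0.02 0.011 0.117 wristcrop [220. 168.] scenecrop [576. 185.]
-0.01 -0.011 0.107 wristcrop [220. 205.] scenecrop [592. 174.]
-0.01 0 0.107 wristcrop [220. 182.] scenecrop [583. 183.]
-0.01 0.011 0.107 wristcrop [220. 158.] scenecrop [575. 192.]
0 -0.011 0.097 wristcrop [220. 195.] scenecrop [591. 181.]
0 0 0.097 wristcrop [220. 172.] scenecrop [582. 190.]
0 0.011 0.097 wristcrop [220. 149.] scenecrop [574. 199.]
0.011 -0.011 0.086 wristcrop [220. 184.] scenecrop [590. 189.]
0.011 0 0.086 wristcrop [220. 163.] scenecrop [581. 198.]
0.011 0.011 0.086 wristcrop [220. 141.] scenecrop [573. 207.]
[216. 182.] [583. 183.]
[216. 172.] [582. 190.]
```

Both cameras put the visible tips some 20 to 30 mm behind where the TCP data say, at about z = 0.12. I keep descending in small steps until force shows.

Request:
drive_tool --rows '[{"dx": 0, "dy": 0, "dz": 0.06, "wx": 0, "wy": 0, "wz": 0, "hand": 0}, {"dx": 0, "dy": 0, "dz": 0.08, "wx": 0, "wy": 0, "wz": 0, "hand": 0}, {"dx": 0, "dy": 0, "dz": 0.08, "wx": 0, "wy": 0, "wz": 0, "hand": 0}]'

```text
clock: 7.0
eef_pos: [0.5391, 0.1119, 0.0924]
tool_rot: [0.988, 0.151, -0.0, -0.005]
ft_force: [-0.2, 0.1, 0.6]
grip_width: -0.0
grasp_force: 0.0
```

Request:
drive_tool --rows '[{"dx": 0, "dy": 0, "dz": 0.06, "wx": 0, "wy": 0, "wz": 0, "hand": 0}, {"dx": 0, "dy": 0, "dz": 0.06, "wx": 0, "wy": 0, "wz": 0, "hand": 0}]'

```text
clock: 7.2
eef_pos: [0.539, 0.1119, 0.0893]
tool_rot: [0.989, 0.151, -0.001, -0.005]
ft_force: [-0.1, 0.4, -0.4]
grip_width: -0.0001
grasp_force: 0.0
```

Request:
drive_tool --rows '[{"dx": 0, "dy": 0, "dz": 0.06, "wx": 0, "wy": 0, "wz": 0, "hand": 0}, {"dx": 0, "dy": 0, "dz": 0.06, "wx": 0, "wy": 0, "wz": 0, "hand": 0}]'

```text
clock: 7.4
eef_pos: [0.5395, 0.112, 0.0869]
tool_rot: [0.989, 0.151, 0.0, -0.005]
ft_force: [-1.3, 0.2, 4.0]
grip_width: 0.0
grasp_force: 1.9
```

Contact came at TCP z of about 0.088. Now I press to about 10 mm below that.

Request:
drive_tool --rows '[{"dx": 0, "dy": 0, "dz": 0.06, "wx": 0, "wy": 0, "wz": 0, "hand": 0}, {"dx": 0, "dy": 0, "dz": 0.12, "wx": 0, "wy": 0, "wz": 0, "hand": 0}, {"dx": 0, "dy": 0, "dz": 0.17, "wx": 0, "wy": 0, "wz": 0, "hand": 0}, {"dx": 0, "dy": 0, "dz": 0.17, "wx": 0, "wy": 0, "wz": 0, "hand": 0}, {"dx": 0, "dy": 0, "dz": 0.17, "wx": 0, "wy": 0, "wz": 0, "hand": 0}]'

```text
clock: 7.9
eef_pos: [0.5396, 0.112, 0.0793]
tool_rot: [0.989, 0.151, 0.0, -0.005]
ft_force: [-2.5, -0.8, 8.1]
grip_width: 0.0001
grasp_force: 4.2
```

```bash
python3 - <<'E'
from h import *
o=bot.get_obs();print(o['ft_force'],o['eef_pos'])
im=bot.camera('wrist')[100:330,150:470];im2=bot.camera('scene')[170:270,300:440]
cv2.imwrite('pics/c5.png',np.hstack([cv2.resize(im,(417,300)),cv2.resize(im2,(383,300))])[:,:,::-1])
E
```

```text
[-2.48971578 -0.82399321  8.14950086] [0.53955346 0.1120496  0.07926118]
```

View pics/c5.png

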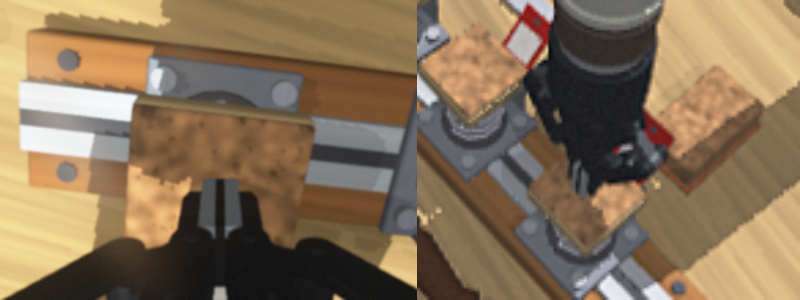

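The left pad is visibly pressed and reads 8.1 N. I press slightly more for a full centimetre and then release.

Request:
drive_tool --rows '[{"dx": 0, "dy": 0, "dz": 0.04, "wx": 0, "wy": 0, "wz": 0, "hand": 0}, {"dx": 0, "dy": 0, "dz": 0.04, "wx": 0, "wy": 0, "wz": 0, "hand": 0}, {"dx": 0, "dy": 0, "dz": 0.04, "wx": 0, "wy": 0, "wz": 0, "hand": 0}]'

```text
clock: 8.3
eef_pos: [0.5396, 0.112, 0.0775]
tool_rot: [0.989, 0.151, 0.0, -0.005]
ft_force: [-2.9, -1.7, 9.4]
grip_width: 0.0002
grasp_force: 4.8
```

Request:
drive_tool --rows '[{"dx": 0, "dy": 0, "dz": -0.15, "wx": 0, "wy": 0, "wz": 0, "hand": 0}, {"dx": 0, "dy": 0, "dz": -0.3, "wx": 0, "wy": 0, "wz": 0, "hand": 0}, {"dx": 0, "dy": 0, "dz": -0.8, "wx": 0, "wy": 0, "wz": 0, "hand": 0}, {"dx": 0, "dy": 0, "dz": -1.2, "wx": 0, "wy": 0, "wz": 0, "hand": 0}, {"dx": 0, "dy": 0, "dz": -1.2, "wx": 0, "wy": 0, "wz": 0, "hand": 0}]'

```text
clock: 8.8
eef_pos: [0.5415, 0.112, 0.1389]
tool_rot: [0.988, 0.151, 0.003, -0.005]
ft_force: [0.2, -0.1, 0.7]
grip_width: 0.0
grasp_force: 0.0
```

```bash
python3 - <<'E'
from h import *
o=bot.get_obs();print(o['ft_force'],o['eef_pos'])
T=R.from_quat(o['tool_rot']).as_matrix()
for n,p in(('mid',[.566,-.025]),('right',[.587,-.151])):
    d=np.array([*p,.1])-o['eef_pos'];print(n,(T.T@d/.05).round(2))
im2=bot.camera('scene')[130:270,260:450];cv2.imwrite('pics/c6.png',cv2.resize(im2,(760,560))[:,:,::-1])
E
```

```text
[ 0.23339055 -0.08354396  0.74112378] [0.5415433  0.11202623 0.13885736]
mid [-0.36  2.77  0.75]
right [-0.71  5.3   0.72]
```

View pics/c6.png

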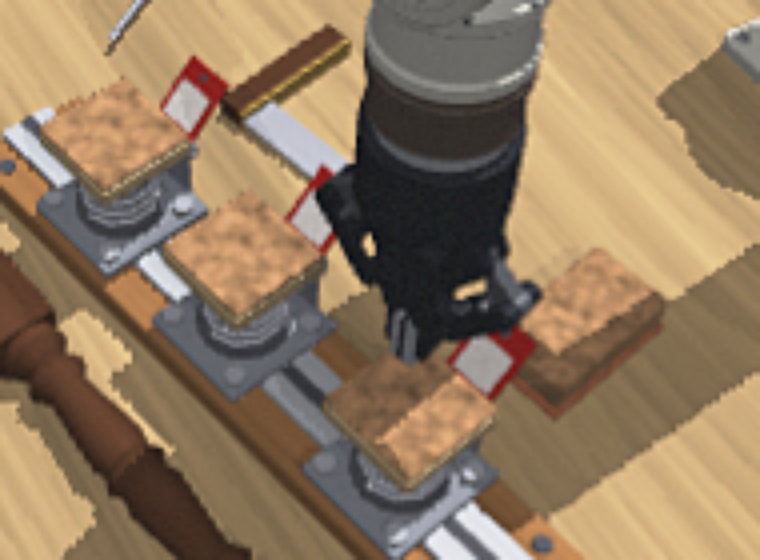

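The picture shows the left pad back up at (410,410) and all three tags still up. The left pad gave about 9.4 N at 10 to 11 mm, which is probably the 10 N spring. Next comes the middle pad.

Request:
drive_tool --rows '[{"dx": -0.36, "dy": 2.77, "dz": -0.1, "wx": 0, "wy": 0, "wz": 0, "hand": 0}, {"dx": -0.36, "dy": 2.77, "dz": -0.1, "wx": 0, "wy": 0, "wz": 0, "hand": 0}, {"dx": -0.36, "dy": 2.77, "dz": -0.1, "wx": 0, "wy": 0, "wz": 0, "hand": 0}, {"dx": -0.36, "dy": 2.77, "dz": -0.1, "wx": 0, "wy": 0, "wz": 0, "hand": 0}, {"dx": -0.36, "dy": 2.77, "dz": 0.4, "wx": 0, "wy": 0, "wz": 0, "hand": 0}, {"dx": -0.36, "dy": 2.77, "dz": 0.8, "wx": 0, "wy": 0, "wz": 0, "hand": 0}, {"dx": -0.36, "dy": 2.77, "dz": 0.95, "wx": 0, "wy": 0, "wz": 0, "hand": 0}, {"dx": -0.36, "dy": 2.77, "dz": 1.05, "wx": 0, "wy": 0, "wz": 0, "hand": 0}, {"dx": -0.36, "dy": 2.77, "dz": 1.15, "wx": 0, "wy": 0, "wz": 0, "hand": 0}, {"dx": -0.36, "dy": 2.77, "dz": 1.23, "wx": 0, "wy": 0, "wz": 0, "hand": 0}, {"dx": -0.36, "dy": 2.77, "dz": 1.23, "wx": 0, "wy": 0, "wz": 0, "hand": 0}, {"dx": -0.36, "dy": 2.77, "dz": 1.23, "wx": 0, "wy": 0, "wz": 0, "hand": 0}]'

```text
clock: 10.05
eef_pos: [0.5632, -0.025, 0.0741]
tool_rot: [0.988, 0.151, -0.0, -0.005]
ft_force: [-5.0, 0.9, 6.0]
grip_width: 0.0002
grasp_force: 2.7
```

Request:
drive_tool --rows '[{"dx": 0, "dy": 0, "dz": -0.15, "wx": 0, "wy": 0, "wz": 0, "hand": 0}, {"dx": 0, "dy": 0, "dz": -0.3, "wx": 0, "wy": 0, "wz": 0, "hand": 0}, {"dx": 0, "dy": 0, "dz": -0.8, "wx": 0, "wy": 0, "wz": 0, "hand": 0}, {"dx": 0, "dy": 0, "dz": -1.3, "wx": 0, "wy": 0, "wz": 0, "hand": 0}, {"dx": -0.3, "dy": 2.57, "dz": -1.3, "wx": 0, "wy": 0, "wz": 0, "hand": 0}, {"dx": -0.3, "dy": 2.57, "dz": -1.3, "wx": 0, "wy": 0, "wz": 0, "hand": 0}, {"dx": -0.3, "dy": 2.57, "dz": -1.3, "wx": 0, "wy": 0, "wz": 0, "hand": 0}, {"dx": -0.3, "dy": 2.57, "dz": -1.3, "wx": 0, "wy": 0, "wz": 0, "hand": 0}, {"dx": -0.3, "dy": 2.57, "dz": -0.8, "wx": 0, "wy": 0, "wz": 0, "hand": 0}, {"dx": -0.3, "dy": 2.57, "dz": -0.45, "wx": 0, "wy": 0, "wz": 0, "hand": 0}, {"dx": -0.3, "dy": 2.57, "dz": -0.3, "wx": 0, "wy": 0, "wz": 0, "hand": 0}, {"dx": -0.3, "dy": 2.57, "dz": -0.2, "wx": 0, "wy": 0, "wz": 0, "hand": 0}, {"dx": -0.3, "dy": 2.57, "dz": -0.12, "wx": 0, "wy": 0, "wz": 0, "hand": 0}, {"dx": -0.3, "dy": 2.57, "dz": -0.06, "wx": 0, "wy": 0, "wz": 0, "hand": 0}, {"dx": -0.3, "dy": 2.57, "dz": -0.06, "wx": 0, "wy": 0, "wz": 0, "hand": 0}, {"dx": -0.3, "dy": 2.57, "dz": -0.06, "wx": 0, "wy": 0, "wz": 0, "hand": 0}]'

```text
clock: 11.65
eef_pos: [0.5873, -0.1522, 0.0785]
tool_rot: [0.988, 0.151, 0.0, -0.004]
ft_force: [-8.1, 0.8, 14.6]
grip_width: 0.0002
grasp_force: 6.9
```

The right pad gives 14.6 N at 10 mm, the middle 6.0 N at about 14 mm and the left 9.4 N at 11 mm, so the middle spring is the softest. I release the right pad and go above the middle tag's free edge.

Request:
drive_tool --rows '[{"dx": 0, "dy": 0, "dz": -0.15, "wx": 0, "wy": 0, "wz": 0, "hand": 0}, {"dx": 0, "dy": 0, "dz": -0.3, "wx": 0, "wy": 0, "wz": 0, "hand": 0}, {"dx": 0, "dy": 0, "dz": -0.8, "wx": 0, "wy": 0, "wz": 0, "hand": 0}, {"dx": 0, "dy": 0, "dz": -1.4, "wx": 0, "wy": 0, "wz": 0, "hand": 0}, {"dx": -1.34, "dy": -2.76, "dz": -1.4, "wx": 0, "wy": 0, "wz": 0, "hand": 0}, {"dx": -1.34, "dy": -2.76, "dz": -1.4, "wx": 0, "wy": 0, "wz": 0, "hand": 0}, {"dx": -1.34, "dy": -2.76, "dz": -1.4, "wx": 0, "wy": 0, "wz": 0, "hand": 0}, {"dx": -1.34, "dy": -2.76, "dz": -1.4, "wx": 0, "wy": 0, "wz": 0, "hand": 0}, {"dx": -1.34, "dy": -2.76, "dz": -1.2, "wx": 0, "wy": 0, "wz": 0, "hand": 0}, {"dx": -1.34, "dy": -2.76, "dz": -0.8, "wx": 0, "wy": 0, "wz": 0, "hand": 0}, {"dx": -1.34, "dy": -2.76, "dz": -0.5, "wx": 0, "wy": 0, "wz": 0, "hand": 0}, {"dx": -1.34, "dy": -2.76, "dz": -0.5, "wx": 0, "wy": 0, "wz": 0, "hand": 0}]'

```text
clock: 12.85
eef_pos: [0.4822, -0.0416, 0.0992]
tool_rot: [0.989, 0.151, -0.002, -0.005]
ft_force: [-0.8, 0.4, -0.3]
grip_width: 0.0003
grasp_force: 0.0
```

```bash
python3 - <<'E'
from h import *
o=bot.get_obs();print(o['ft_force'],o['eef_pos'])
im2=bot.camera('scene')[120:260,270:420];a=cv2.resize(im2,(450,420))
im=bot.camera('wrist')[100:400,150:490];b=cv2.resize(im,(350,309));b=np.vstack([b,np.zeros((111,350,3),np.uint8)])
cv2.imwrite('pics/c7.png',np.hstack([a,b])[:,:,::-1])
E
```

```text
[-0.81411158  0.40317831 -0.3305912 ] [ 0.4822304  -0.04161274  0.09917991]
```

View pics/c7.png

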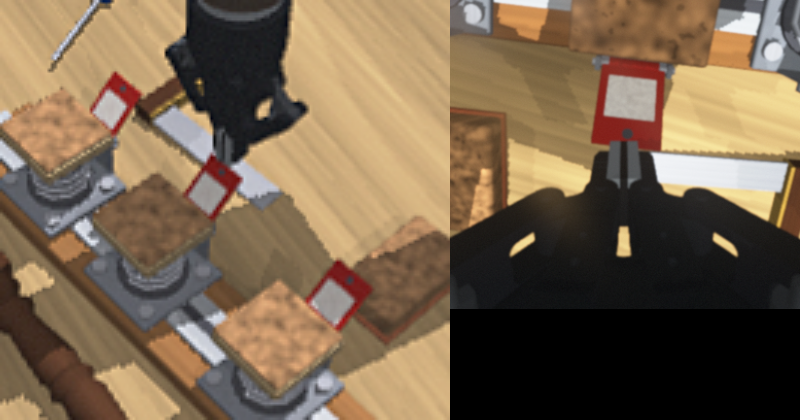

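The picture shows all tags up and the fingertips just above the outer edge of the middle tag, overlapping it only slightly in the wrist view. I shift 6 mm inward and push down.

Request:
drive_tool --rows '[{"dx": 0.12, "dy": 0, "dz": 0, "wx": 0, "wy": 0, "wz": 0, "hand": 0}, {"dx": 0.12, "dy": 0, "dz": 0.1, "wx": 0, "wy": 0, "wz": 0, "hand": 0}, {"dx": 0.12, "dy": 0, "dz": 0.2, "wx": 0, "wy": 0, "wz": 0, "hand": 0}, {"dx": 0.12, "dy": 0, "dz": 0.3, "wx": 0, "wy": 0, "wz": 0, "hand": 0}, {"dx": 0.12, "dy": 0, "dz": 0.4, "wx": 0, "wy": 0, "wz": 0, "hand": 0}]'

```text
clock: 13.45
eef_pos: [0.4878, -0.0391, 0.081]
tool_rot: [0.988, 0.151, -0.0, -0.005]
ft_force: [0.2, -0.6, 0.0]
grip_width: -0.0003
grasp_force: 0.6
```

Request:
drive_tool --rows '[{"dx": 0, "dy": 0, "dz": 0.1, "wx": 0, "wy": 0, "wz": 0, "hand": 0}, {"dx": 0, "dy": 0, "dz": 0.2, "wx": 0, "wy": 0, "wz": 0, "hand": 0}, {"dx": 0, "dy": 0, "dz": 0.3, "wx": 0, "wy": 0, "wz": 0, "hand": 0}]'

```text
clock: 13.75
eef_pos: [0.4882, -0.0389, 0.0659]
tool_rot: [0.988, 0.151, -0.0, -0.005]
ft_force: [-0.7, -0.7, 1.3]
grip_width: -0.0001
grasp_force: 0.7
```

Request:
drive_tool --rows '[{"dx": 0, "dy": 0, "dz": 0.08, "wx": 0, "wy": 0, "wz": 0, "hand": 0}, {"dx": 0, "dy": 0, "dz": 0.14, "wx": 0, "wy": 0, "wz": 0, "hand": 0}, {"dx": 0, "dy": 0, "dz": 0.14, "wx": 0, "wy": 0, "wz": 0, "hand": 0}]'

```text
clock: 14.05
eef_pos: [0.4878, -0.0389, 0.0587]
tool_rot: [0.989, 0.151, -0.001, -0.005]
ft_force: [-0.1, -0.2, 0.2]
grip_width: -0.0004
grasp_force: 0.0
```

Request:
drive_tool --rows '[{"dx": 0, "dy": 0, "dz": 0.04, "wx": 0, "wy": 0, "wz": 0, "hand": 0}, {"dx": 0, "dy": 0, "dz": 0.06, "wx": 0, "wy": 0, "wz": 0, "hand": 0}]'

```text
clock: 14.25
eef_pos: [0.4882, -0.0389, 0.0563]
tool_rot: [0.988, 0.151, -0.0, -0.005]
ft_force: [-0.2, 0.8, 0.3]
grip_width: 0.0004
grasp_force: 0.7
```

Request:
drive_tool --rows '[{"dx": 0, "dy": 0, "dz": 0.03, "wx": 0, "wy": 0, "wz": 0, "hand": 0}, {"dx": 0, "dy": 0, "dz": 0.03, "wx": 0, "wy": 0, "wz": 0, "hand": 0}]'

```text
clock: 14.45
eef_pos: [0.4883, -0.0389, 0.0557]
tool_rot: [0.989, 0.151, 0.0, -0.005]
ft_force: [-2.7, -0.4, 6.4]
grip_width: 0.0
grasp_force: 3.3
```

The force rises to 6.4 N at the expected level height, so the tag is on its stop. One firm millimetre more, then I withdraw and check numerically.

Request:
drive_tool --rows '[{"dx": 0, "dy": 0, "dz": 0.02, "wx": 0, "wy": 0, "wz": 0, "hand": 0}, {"dx": 0, "dy": 0, "dz": 0.02, "wx": 0, "wy": 0, "wz": 0, "hand": 0}, {"dx": 0, "dy": 0, "dz": -0.1, "wx": 0, "wy": 0, "wz": 0, "hand": 0}, {"dx": 0, "dy": 0, "dz": -0.5, "wx": 0, "wy": 0, "wz": 0, "hand": 0}, {"dx": 0, "dy": 0, "dz": -1.5, "wx": 0, "wy": 0, "wz": 0, "hand": 0}, {"dx": -0.6, "dy": 0, "dz": -2.5, "wx": 0, "wy": 0, "wz": 0, "hand": 0}, {"dx": -0.6, "dy": 0, "dz": -3.5, "wx": 0, "wy": 0, "wz": 0, "hand": 0}, {"dx": -0.6, "dy": 0, "dz": -4, "wx": 0, "wy": 0, "wz": 0, "hand": 0}, {"dx": -0.6, "dy": 0, "dz": -4, "wx": 0, "wy": 0, "wz": 0, "hand": 0}]'

```text
clock: 15.35
eef_pos: [0.4629, -0.0502, 0.2604]
tool_rot: [0.989, 0.151, 0.005, -0.003]
ft_force: [0.0, -0.0, -0.6]
grip_width: -0.0002
grasp_force: 0.0
```

```bash
python3 - <<'E'
from h import *
o=bot.get_obs();print(o['eef_pos'],o['ft_force'])
for n in('wrist','scene'):
  im=bot.camera(n);hs=cv2.cvtColor(im,cv2.COLOR_RGB2HSV)
  m=(((hs[...,0]<6)|(hs[...,0]>174))&(hs[...,1]>170)&(hs[...,2]>90)).astype(np.uint8)
  _,_,st,c=cv2.connectedComponentsWithStats(m)
  for s in st[1:]:
    if 20<s[4]<4000: print(n,s)
# predicted middle tag edge ends, down / up
h=np.array([.5217,-.0337,.077]);ex=np.array([.985,.17,0])
for k,r,z in(('down',-.051,0),('up',-.036,.036)):
  P=h+ex*r+[0,0,z];print(k,'edge',proj('wrist',P,o).round(),proj('scene',P,o).round(),'hinge',proj('wrist',h,o).round(),proj('scene',h,o).round())
E
```

```text
[ 0.46286233 -0.05023706  0.26040384] [ 0.02906505 -0.00604006 -0.58671539]
wrist [174  97  34  45 469]
wrist [302 114  37  50 697]
wrist [421 128  37  44 637]
scene [ 429    0   68   70 2644]
scene [504   0  24  50 582]
scene [303 144  14  21  74]
scene [340 178  13  16  54]
scene [372 207  22  23 115]
scene [ 56 259   7  14  74]
scene [ 64 263  31  34 262]
down edge [315. 159.] [348. 182.] hinge [321. 113.] [334. 192.]
up edge [317. 151.] [345. 176.] hinge [321. 113.] [334. 192.]
```

```bash
python3 - <<'E'
from h import *
cv2.imwrite('pics/end.png',cv2.resize(bot.camera('scene')[120:280,250:450],(750,600))[:,:,::-1])
E
```

```text
(no output)
```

View pics/end.png

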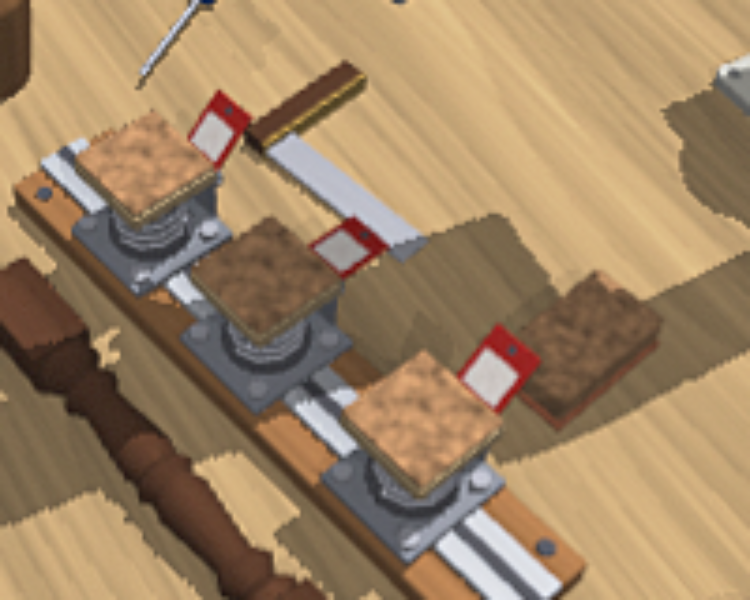

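The picture shows the middle tag flat at (348,247), the other two tags up at (220,130) and (500,370), and all the pads up and free.

```bash
python3 -c "from workcell import bot; print(bot.job_done())"
```

```text
the job is handed in; nothing more can be done
None
```

I pressed the pads left to right; the middle spring was softest (about 6 N at 14 mm, against about 9 N left and 15 N right at 10–11 mm), so I pushed its tag level, with the other two tags up and all pads free, and handed the job in.

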